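# Set up the code reader: face the canister, set the thumbscrew

### The arm

A 6-joint arm with a two-finger parallel gripper is mounted at the origin on the work surface; the furniture and walls round the work are solid. World frame = base frame: x ahead of the robot, y to its left, z up, the work surface at z = 0. Lengths are in m, angles in rad, forces in N, time in s.
With the tool pointing down it reaches from about 0.3 to 0.875 m from the base axis. Payload 6.4 kg.
Tool frame: the origin (TCP) lies midway between the tips of the shut fingers; the grasp point (between the pads) lies 19 mm behind it; y points along the fingers, x is the direction in which the jaws open and shut, and the axes are right-handed (so a half turn about y gives the same grasp; the last joint's range is limited). The gripper opens to 85 mm and grips with 20 to 120 N. Pads are 22 mm wide; open, the fingers measure 114 mm over their backs; the gripper's body (76 mm by 85 mm) begins 54 mm behind the grasp point. The pads swing forward as they close: fully open they stand 13 mm farther back than shut.
Start: joints at [1.062, 0.181, 1.607, -0, 1.354, -0.206], TCP at [0.171, 0.549, 0.231] pointing down, gripper open.
Joint ranges: [-2.99, 2.99], [-0.89, 2.07], [0.3, 2.58], [-1.14, 4.28], [0, 2.63], [-3.12, 3.12]. Speed limits (rad/s): [2.57, 2.57, 3.01, 3.14, 3.14, 3.14].

### API

Orientations are given as a unit quaternion [w, x, y, z].
In Python, from bench import ctrl gives the robot as it stands.
- The arm moves only by the tool step_arm, never from a script. Its argument "commands" is a list of rows, each a list of 7 numbers: the turn, a rotation vector about the tool's x, y, z in units of 6 degrees (1.0 is 6 degrees), then the shift along the tool's x, y, z in units of 30 mm (1.0 is 30 mm), then the opening, from 0 (shut) to 1 (fully open). A call has 1 to 10 rows; each row shifts and turns the commanded pose from where the row before left it, along the tool's axes as they then stand; what a row does not reach is not made up. A row lasts 1/10 s, in which the tool goes at most 50 mm and 8.59 degrees, less where a joint would pass 70% of its speed; a pose out of reach is approached as far as the arm can. A call with a number of a shift or a turn outside -1 to 1 is refused whole. A call with a gripper value outside its range is refused whole. The fingers move at their own pace and stop on an object; the grip force is fixed at half the most. Time passes only in rows, so rows that do not move let the fingers close. It gives the time, the measured TCP pose, the force and the opening at its end, in the units of the state.
- ctrl.get_obs(): the state, without advancing time (a new reading comes with each control period).
- ctrl.camera(name): name is "side" or "top"; returns (picture, depth): 400x640x3 uint8, blue, green, red; 400x640 float32, m along the optical axis (not along the pixel's ray), 0 where there is no reading.
- ctrl.get_calibration(name): a dict with "intrinsics" (3x3 intrinsics, pixels), "R" (3x3) and "t" (3): a world point X has camera coordinates R X + t. Camera axes: x right, y down, z forward; pixel columns grow to the right and rows downward; lengths in m; the calibration is good to about 2 mm. A picture is of the moment at which its call begins. get_calibration takes no time and is no camera call.
- ctrl.hand_in(): hands the job in, once; it reports no verdict.
Trained networks look in the newest picture that a camera, given by its name, has taken for a name from the list of things; names that differ only in an ending like _2 or _b are one class to them, and where a whole thing is asked for, a point or a joint stands for the part that bears it (a point fixed in the world has none). Each returns a list of dicts, best first, with "p" (0 to 1); they miss things now and then, are a little off and sometimes report something else, mostly with a low value. They report only what shows in the picture. A call takes as long as a camera call.
- ctrl.boxes_of(thing, camera): "point" ([x, y, z] in m, in the coordinates of the camera as it stood for that picture, good to about 4 mm: the middle of the surface that is visible of it).
- ctrl.silhouettes(thing, camera): "pixels" (400x640 bool, what is visible of it).
The state is a dict: "time_s": time; "q": joint angles; "dq": joint speeds; "joint_efforts": joint torques, N m; "eef_pos": TCP position; "eef_rot": TCP orientation; "wrist_force": force on the tool from outside, world axes, zero at the start; "torque": the same for the moment, N m; "opening": opening from 0.0 (shut) to 1.0 (fully open).
Only numpy, scipy, OpenCV 4.12 (cv2) and the standard library are available. Lean on these libraries where they do the work, as an engineer would, in place of code of your own. Each camera call takes 0.05 s, during which the arm holds its last target.

### The job

Set up the code reader: first turn the sample canister in its nest so that the rib on its side faces squarely at the reader's window, and let go of it, leaving it standing in the nest. Then turn the winged thumbscrew on top of the reader clockwise until it seats, back it off a quarter turn, and finish still gripping the screw there. Leave the tub, the small cap and the trim pieces on the bench where they are.

Things in the scene. Friction and masses are not known exactly. Their poses are not given: they have to be found in the camera images.
- station: Fixed reader station: aluminium plate 96 (x) x 226 (y) x 10 mm. Origin: centre of its underside, on the bench; z up; position and yaw vary. At y = +65 mm: the nest for the canister. At y = -65 mm: the grey reader block, 72 (x) x 62 (y) mm, its top 62 mm above the bench; its dark window looks along the station's +y, at the nest. On the block's top, in its middle, stands the thumbscrew.
- nest (a point): Centre of the nest's floor, 10 mm above the bench; axes as the station's. The nest is a dark ring on the plate, 8 mm high, inner radius 23 mm, outer 28 mm.
- canister: Loose sample canister, about 0.15 kg, upright in the nest, underside 10 mm above the bench. Aluminium body, 42 mm diameter, 70 mm high, with one rib 8 mm wide standing 4 mm out of its side from 15 to 65 mm up; above the body a grey round lid (38 mm diameter, 70 to 96 mm up) with a 3 mm high ridge on top that runs from the axis towards the rib. Origin: centre of its underside; +x towards the rib.
- canister_center (a point): The canister's centre on its axis, 48 mm above its underside (58 mm above the bench). z up, +x points to the rib; faced to the reader, +x points along the station's -y. It starts 0.6 to 1.5 rad off, to be turned clockwise seen from above. Grip the lid across its 38 mm diameter, from any side, 35 mm above this point.
- canister_rib (a point): Point on the outer face of the canister's rib, 25 mm from the axis, 40 mm above the underside.
- screw_grip (a point): Middle of the thumbscrew's wings, on its upright axis, 91 mm above the bench: grip here. The wings are one flat upright steel bar, 46 mm long, 9 mm thick, from 78 to 104 mm above the bench, on a stem of 9 mm diameter over a flange (22 mm diameter, top 68 mm above the bench). Grip across the 9 mm. The bar's length lies along this point's x axis turned +2.215 rad about z; both turn with the screw.
- thumbscrew (a joint): Turn of the captive thumbscrew about its upright axis, rad: grows clockwise seen from above; 0 = outer stop, 3.00 = seated (hard stop), a quarter turn back from seated = 1.43. Starts 0.6 to 1.4 rad short of seated. Friction 0.04 N m; it does not rise or sink and stays where it is left.
- clip_tub: Bystander: small round open tub, 78 mm across, 42 mm high, loose. Origin: centre of its underside.
- cap: Bystander: small ribbed screw cap, 25 mm across, 16 mm high, loose. Origin: centre of its underside.
- trim_a: Bystander: curved piece of dark rubber trim, 84 x 38 x 20 mm, loose. Origin: centre of its underside.

How it is judged:
On the way, in this order (a step that is already met when the one before it is completed fails the run):
1. the canister stands in its nest with its rib facing the reader's window, let go (angle between the x axis of canister_center and the y axis of station, either way round below 0.2 rad and y of canister_rib in the frame of station below 0.055 m and angle between canister_center's own z axis and vertical below 0.08 rad and horizontal distance between canister_center and nest below 0.006 m and height (world z) of canister_center below 0.065 m and contact force between the fingers and canister below 0.3 N), for 0.2 s.
2. the thumbscrew is turned clockwise until it seats (value of joint thumbscrew above 2.94 rad), for 0.1 s.
At the end, for the whole second after the job is handed in: Thumbscrew, once seated, is a quarter turn back from seated (within 0.2 rad), at rest, still gripped (over 3 N); canister untouched and upright in its nest (within 6 mm of its centre), rib facing the reader's window within 0.2 rad (all of step 1 and value of joint thumbscrew between 1.229 and 1.629 rad and velocity of joint thumbscrew between -0.05 and 0.05 rad/s and contact force between the fingers and thumbscrew above 3 N); the arm keeps its last pose, push and grip.
It fails at once if the small open tub is shoved more than 30 mm (distance of clip_tub from where it was at the start of the episode above 0.03 m).
It fails at once if the small screw cap is shoved more than 30 mm (distance of cap from where it was at the start of the episode above 0.03 m).
It fails at once if the curved trim piece is shoved more than 30 mm (distance of trim_a from where it was at the start of the episode above 0.03 m).
It fails at once if the canister is tipped (angle between canister_center's own z axis and vertical above 0.5 rad).
It also fails if it takes over 51 s, if anything falls off the work surface, if the arm or the gripper's body presses on something with over 40 N, if the wrist force passes 120 N, or if a joint passes its speed limit or range.

## Working session

There is one attempt and no reset: what is moved stays moved. The work goes in short steps, Python scripts to look and compute and a tool call to move; the robot and the scene stay as the last step left them, time stands still between calls to the robot, and variables do not carry over. Pictures are saved under pics/ and viewed, and the job is handed in when it is done.

Besides the shell and the picture viewer there is one more tool, called as name(argument=value, ...) on one line, values as JSON. step_arm: Moves the arm, as the interface text tells. Its arguments: {"type":"object","properties":{"commands":{"type":"array"}},"required":["commands"]}

```bash
mkdir -p pics; ls; cat > h.py <<'E'
import numpy as np, cv2
from bench import ctrl
def cal(n):
    c=ctrl.get_calibration(n); return np.array(c["intrinsics"]),np.array(c["R"]),np.array(c["t"])
def cloud(n,depth):
    K,R,t=cal(n); v,u=np.mgrid[0:400,0:640]
    P=np.stack([(u-K[0,2])/K[0,0]*depth,(v-K[1,2])/K[1,1]*depth,depth],-1)
    return (P-t)@R   # R^T (P-t)
def proj(n,X):
    K,R,t=cal(n); p=K@(R@np.array(X)+t); return p[:2]/p[2]
def c2w(n,p):
    K,R,t=cal(n); return R.T@(np.array(p)-t)
E
python3 - <<'E'
from h import *
o=ctrl.get_obs(); print({k:np.round(v,3) for k,v in o.items()})
for n in ["side","top"]:
    im,d=ctrl.camera(n); cv2.imwrite(f"pics/{n}0.png",im); np.savez(f"{n}0.npz",im=im,d=d)
    K,R,t=cal(n); print(n,K.round(1).tolist(),(-R.T@t).round(3),R[2].round(2))
    for th in ["station","canister","thumbscrew","clip_tub","cap","trim_a"]:
        r=ctrl.boxes_of(th,n); print(th,[(round(x["p"],2),c2w(n,x["point"]).round(3)) for x in r[:2]])
E
```

```text
pics
{'time_s': np.float64(0.0), 'q': array([ 1.062,  0.182,  1.608,  0.   ,  1.354, -0.206]), 'dq': array([ 0.001,  0.001,  0.001, -0.002,  0.001,  0.001]), 'joint_efforts': array([-4.0000e-03, -4.4488e+01, -3.5133e+01, -1.0000e-03,  9.0000e-03,
        0.0000e+00]), 'eef_pos': array([0.171, 0.548, 0.23 ]), 'eef_rot': array([-0.569,  0.57 ,  0.418, -0.419]), 'wrist_force': array([-0.075,  0.27 ,  0.461]), 'torque': array([-0.015, -0.006, -0.058]), 'opening': np.float64(1.001)}
side [[383.1, 0.0, 324.2], [0.0, 383.1, 190.9], [0.0, 0.0, 1.0]] [0.408 0.838 0.388] [ 0.1  -0.92 -0.37]
station [(0.93, array([0.543, 0.078, 0.   ]))]
canister [(0.79, array([0.507, 0.145, 0.066]))]
thumbscrew [(0.73, array([0.552, 0.013, 0.093]))]
clip_tub []
cap [(0.61, array([0.462, 0.28 , 0.013])), (0.56, array([0.391, 0.195, 0.025]))]
trim_a [(0.43, array([ 0.474, -0.166,  0.011]))]
top [[447.9, 0.0, 325.5], [0.0, 447.9, 198.9], [0.0, 0.0, 1.0]] [0.387 0.039 0.932] [ 0.13  0.02 -0.99]
station [(0.63, array([0.534, 0.059, 0.008])), (0.47, array([0.508, 0.125, 0.107]))]
canister [(0.68, array([0.505, 0.125, 0.106]))]
thumbscrew [(0.61, array([0.532, 0.061, 0.009])), (0.51, array([0.553, 0.01 , 0.101]))]
clip_tub [(0.64, array([0.39 , 0.185, 0.014]))]
cap [(0.65, array([0.464, 0.27 , 0.013]))]
trim_a [(0.77, array([ 0.474, -0.172,  0.017])), (0.21, array([0.533, 0.059, 0.008]))]
```

View pics/top0.png

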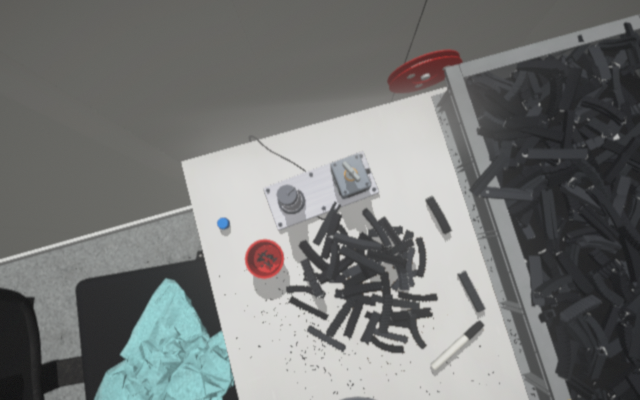

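View pics/side0.png

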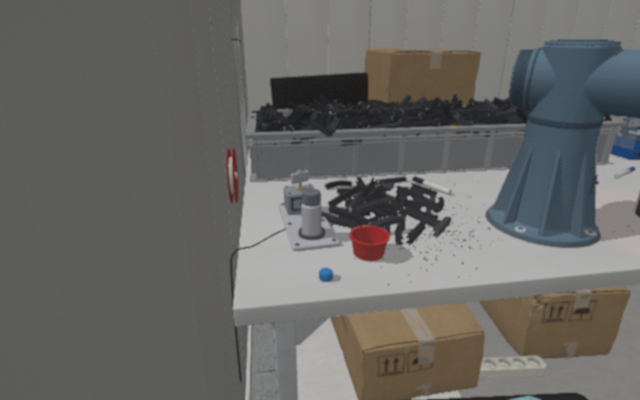

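```bash
python3 - <<'E'
from h import *
z=np.load("top0.npz"); im,d=z["im"],z["d"]
P=cloud("top",d); np.save("P0.npy",P)
K,R,t=cal("top")
u,v=proj("top",[0.53,0.06,0.06]).astype(int); print(u,v)
c=im[v-100:v+100,u-130:u+130] if v>=100 else im[:200,u-130:u+130]
cv2.imwrite("pics/topcrop.png",cv2.resize(c,(780,600),interpolation=cv2.INTER_CUBIC)); print("origin",u-130,max(v-100,0))
def rep(name,lo,hi,x0,x1,y0,y1):
    m=(d>0)&(P[...,2]>lo)&(P[...,2]<hi)&(P[...,0]>x0)&(P[...,0]<x1)&(P[...,1]>y0)&(P[...,1]<y1)
    q=P[m]; r=cv2.minAreaRect(q[:,:2].astype(np.float32)*1000)
    print(name,len(q),q.mean(0).round(4),"rect",np.round(r[0],1),np.round(r[1],1),round(r[2],1)); return m
rep("plate",0.006,0.014,.42,.65,-.1,.25)
rep("block",0.057,0.066,.45,.65,-.1,.06)
rep("wings",0.097,0.110,.45,.65,-.05,.06)
rep("lid",0.100,0.115,.45,.57,.07,.18)
rep("ridge",0.1075,0.115,.45,.57,.07,.18)
E
```

```text
323 186
origin 193 86
plate 3151 [0.5175 0.0786 0.0093] rect [536.6  54.3] [231.2 304.4] 1.0
block 914 [0.5519 0.0071 0.0612] rect [553.2   7.9] [71.8 63.7] 20.6
wings 117 [0.553  0.0072 0.1028] rect [553.5   7. ] [46.   9.2] 39.6
lid 313 [0.5096 0.1289 0.1051] rect [509.9 129. ] [36.4 36.9] 64.1
ridge 24 [0.5133 0.1252 0.1087] rect [510.2 127.2] [27.5 23.9] 15.7
```

```bash
python3 - <<'E'
from h import *
z=np.load("top0.npz"); im,d=z["im"],z["d"]; P=np.load("P0.npy")
c=im[140:235,255:385]
cv2.imwrite("pics/topcrop2.png",cv2.resize(c,(780,570),interpolation=cv2.INTER_CUBIC))
m=(P[...,2]>.100)&(P[...,2]<.115)&(abs(P[...,0]-.51)<.025)&(abs(P[...,1]-.129)<.025)
vv,uu=np.nonzero(m)
for v in range(vv.min(),vv.max()+1): print(v,uu.min(),' '.join('%4d'%(P[v,u,2]*10000) if m[v,u] else '   .' for u in range(uu.min(),uu.max()+1)))
w=(P[...,2]>.097)&(P[...,2]<.11)&(abs(P[...,0]-.553)<.03)&(abs(P[...,1]-.007)<.03)
q=P[w][:,:2]; q=q-q.mean(0); U,S,V=np.linalg.svd(q,full_matrices=False); print("wing ang",np.degrees(np.arctan2(V[0,1],V[0,0]))%180)
b=(P[...,2]>.057)&(P[...,2]<.066)&(abs(P[...,0]-.553)<.06)&(abs(P[...,1]-.007)<.05)
# plate top outline
pl=(P[...,2]>.007)&(P[...,2]<.013)&(d>0)
cl=((P[...,:2]-[.531,.068])@np.array([[np.cos(.35),-np.sin(.35)],[np.sin(.35),np.cos(.35)]]))
pl&=(abs(cl[...,0])<.055)&(abs(cl[...,1])<.12)
r=cv2.minAreaRect((P[pl][:,:2]*1000).astype(np.float32)); print(r)
E
```

```text
184 277    .    .    .    .    .    .    .    . 1025 1009 1022    .    .    .    .    .    .    .    .    .
185 277    .    .    .    .    . 1048 1037 1053 1041 1061 1039 1059 1056 1041 1040    .    .    .    .    .
186 277    .    .    .    . 1069 1055 1038 1069 1039 1072 1037 1056 1051 1064 1032 1030    .    .    .    .
187 277    .    . 1035 1073 1070 1071 1063 1061 1076 1024 1059 1056 1036 1071 1081 1091 1064 1011    .    .
188 277    .    . 1080 1039 1084 1028 1039 1068 1039 1062 1073 1049 1047 1079 1081 1073 1055 1049    .    .
189 277    . 1038 1047 1058 1033 1054 1051 1053 1044 1056 1035 1057 1097 1111 1072 1083 1040 1061 1007    .
190 277    . 1048 1055 1046 1054 1053 1062 1071 1062 1052 1063 1070 1115 1085 1087 1045 1040 1030 1024    .
191 277 1056 1027 1063 1027 1047 1070 1051 1085 1068 1052 1070 1074 1088 1098 1045 1063 1054 1061 1035    .
192 277 1035 1027 1037 1060 1046 1065 1062 1036 1043 1065 1085 1072 1063 1070 1050 1034 1054 1060 1042 1026
193 277 1049 1054 1065 1048 1026 1036 1046 1058 1037 1059 1087 1095 1043 1070 1036 1047 1048 1039 1034 1039
194 277 1045 1046 10
[... 597 characters left out ...]
 1045 1071 1038 1043    .    .
200 277    .    . 1036 1035 1042 1029 1062 1052 1061 1055 1040 1063 1047 1018 1067 1059 1033 1002    .    .
201 277    .    .    . 1035 1044 1067 1071 1057 1089 1031 1038 1051 1052 1043 1039 1022 1040    .    .    .
202 277    .    .    .    .    . 1030 1077 1066 1039 1046 1073 1065 1047 1060 1009 1023    .    .    .    .
203 277    .    .    .    .    .    . 1013 1050 1037 1031 1020 1052 1043    .    .    .    .    .    .    .
204 277    .    .    .    .    .    .    .    . 1014    .    .    .    .    .    .    .    .    .    .    .
wing ang 39.30599616994098
((528.1032104492188, 66.81199645996094), (103.49042510986328, 225.46990966796875), 19.776836395263672)
```

View pics/topcrop2.png

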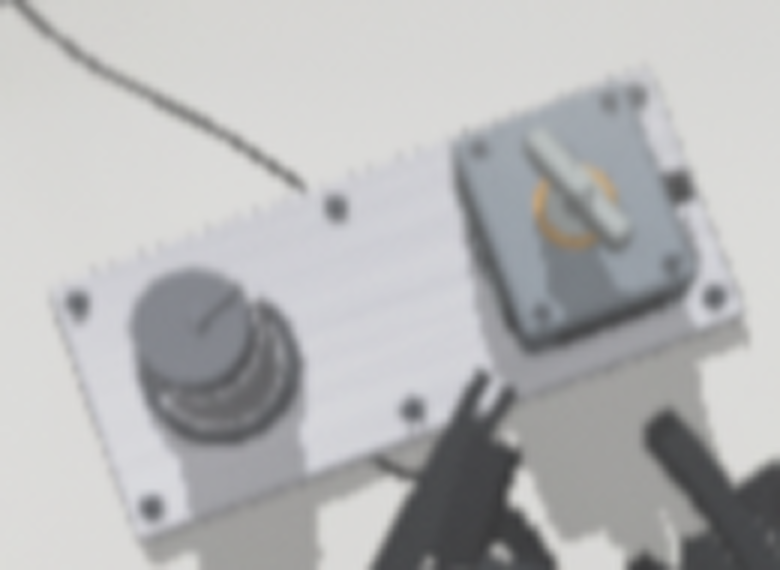

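```bash
python3 - <<'E'
from h import *
ds=[];ims=[]
for i in range(4):
    im,d=ctrl.camera("top"); ds.append(d); ims.append(im.astype(float))
d=np.mean(ds,0); im=np.mean(ims,0); np.savez("top1.npz",im=im,d=d); P=cloud("top",d)
np.save("P1.npy",P)
c=np.array([.5099,.1290])
for it in range(1):
    m=(P[...,2]>.1)&(P[...,2]<.115)&(np.hypot(P[...,0]-c[0],P[...,1]-c[1])<.017)
    Q=P[m]; g=im[m].mean(-1)
    zz=Q[:,2]-np.median(Q[:,2])
    best=[]
    for a in range(-180,180,4):
        A=np.radians(a); e=np.array([np.cos(A),np.sin(A)]); n=np.array([-e[1],e[0]])
        s=(Q[:,:2]-c)@e; w=(Q[:,:2]-c)@n
        k=(s>0)&(s<.02)&(abs(w)<.002)
        best.append((zz[k].mean()*1000,a,g[k].mean()))
    for b in best:
        if -100<b[1]<20: print(b[1],round(b[0],2),round(b[2],1))
b=im[175:225,272:312].clip(0,255).astype(np.uint8)
cv2.imwrite("pics/can.png",cv2.convertScaleAbs(cv2.resize(b,(480,600),interpolation=cv2.INTER_CUBIC),alpha=2,beta=-100))
E
```

```text
-96 0.08 128.7
-92 0.24 128.7
-88 0.32 129.0
-84 0.27 127.5
-80 0.35 126.6
-76 0.39 126.8
-72 0.31 125.3
-68 0.4 124.5
-64 0.83 123.5
-60 1.0 124.1
-56 1.41 125.5
-52 1.98 128.4
-48 2.3 131.9
-44 2.36 134.6
-40 2.32 135.3
-36 2.0 136.5
-32 1.8 137.3
-28 1.53 137.3
-24 1.33 137.0
-20 1.15 137.1
-16 0.94 137.9
-12 0.76 138.6
-8 0.83 138.2
-4 0.72 138.2
0 0.72 138.2
4 0.52 138.4
8 0.55 138.5
12 0.43 139.3
16 0.51 138.2
```

View pics/can.png

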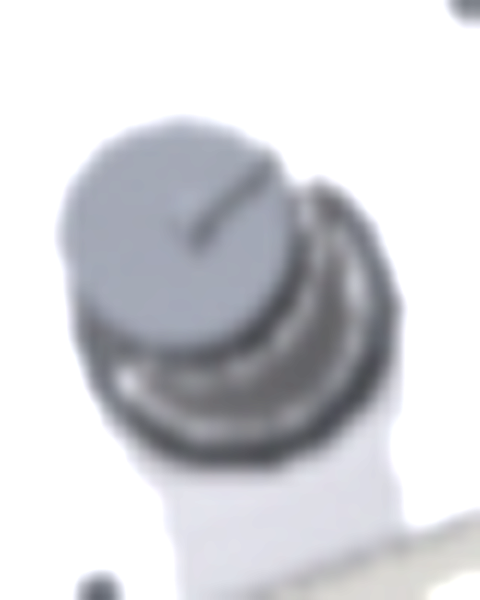

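```bash
python3 - <<'E'
from h import *
z=np.load("top1.npz"); im=z["im"].clip(0,255).astype(np.uint8)
P=np.load("P1.npy"); 
c=np.array([.5099,.1290])
def draw(img,pts,col,closed=True):
    p=np.array([ (proj("top",x)-[272+0,175]+.5)*12 for x in pts]); cv2.polylines(img,[np.round(p*4).astype(np.int32)],closed,col,1,cv2.LINE_AA,2)
b=im[175:225,272:312]
base=cv2.convertScaleAbs(cv2.resize(b,(480,600),interpolation=cv2.INTER_CUBIC),alpha=1.3,beta=-50)
outs=[]
th=np.linspace(0,2*np.pi,60,endpoint=False)
for a in (-46,-30):
    g=base.copy()
    draw(g,[[c[0]+.019*np.cos(t),c[1]+.019*np.sin(t),.106] for t in th],(0,255,255))
    draw(g,[[c[0]+.028*np.cos(t),c[1]+.028*np.sin(t),.018] for t in th],(0,255,0))
    draw(g,[[c[0]+.021*np.cos(t),c[1]+.021*np.sin(t),.080] for t in th],(255,255,0))
    A=np.radians(a);e=np.array([np.cos(A),np.sin(A)]);n=np.array([-e[1],e[0]])
    for zz in (.025,.075): draw(g,[[*(c+s*e+w*n),zz] for s,w in((.0205,-.004),(.025,-.004),(.025,.004),(.0205,.004))],(0,0,255))
    draw(g,[[*(c+s*e+w*n),.109] for s,w in((0,-.0015),(.018,-.0015),(.018,.0015),(0,.0015))],(255,0,255))
    outs.append(g[:500,:400])
cv2.imwrite("pics/ov.png",np.hstack(outs))
E
```

```text
(no output)
```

View pics/ov.png

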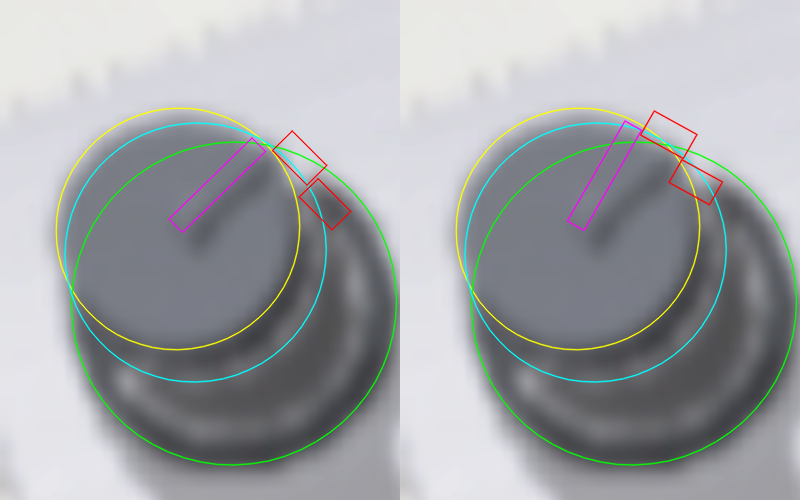

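```bash
cat >> h.py <<'E'
from scipy.spatial.transform import Rotation as Ro
def toolR(o):
    q=np.array(o["eef_rot"]); return Ro.from_quat(q[[1,2,3,0]]).as_matrix()
def st(target=None):
    o=ctrl.get_obs(); R=toolR(o)
    print("t",round(float(o["time_s"]),2),"pos",np.round(o["eef_pos"],4),"jaw deg",round(float(np.degrees(np.arctan2(R[1,0],R[0,0]))),2),"yaxis",R[:,1].round(3),"q6",round(float(o["q"][5]),3),"F",np.round(o["wrist_force"],2),"T",np.round(o["torque"],3),"open",round(float(o["opening"]),3))
    if target is not None: print("shift units",(R.T@(np.array(target)-o["eef_pos"])/.03).round(3))
E
python3 -c "
from h import *
st([.5093,.129,.16]); print(toolR(ctrl.get_obs()).round(3)); print(ctrl.get_obs()['q'])"
```

```text
t 0.9 pos [0.1714 0.5488 0.2313] jaw deg 72.65 yaxis [ 0. -0. -1.] q6 -0.206 F [ 0.2  -0.3   0.14] T [-0.005 -0.007 -0.006] open 1.001
shift units [-10.      2.377 -14.923]
[[ 0.298  0.    -0.955]
 [ 0.955 -0.     0.298]
 [-0.    -1.    -0.   ]]
[ 1.06171165e+00  1.80754941e-01  1.60702111e+00 -2.88672157e-06
  1.35381952e+00 -2.06278046e-01]
```

step_arm(commands=[[0,0,0,-0.5,0,-0.746,1],[0,0,0,-0.5,0,-0.746,1],[0,0,0,-0.5,0,-0.746,1],[0,0,0,-0.5,0,-0.746,1],[0,0,0,-0.5,0,-0.746,1],[0,0,0,-0.5,0,-0.746,1],[0,0,0,-0.5,0,-0.746,1],[0,0,0,-0.5,0,-0.746,1],[0,0,0,-0.5,0,-0.746,1],[0,0,0,-0.5,0,-0.746,1]])

```text
time_s: 1.9
eef_pos: [0.341, 0.3381, 0.2315]
eef_rot: [-0.57, 0.57, 0.419, -0.419]
wrist_force: [0.1, -0.3, 1.1]
opening: 1.002
```

step_arm(commands=[[0,0,0,-0.5,0,-0.746,1],[0,0,0,-0.5,0,-0.746,1],[0,0,0,-0.5,0,-0.746,1],[0,0,0,-0.5,0,-0.746,1],[0,0,0,-0.5,0,-0.746,1],[0,0,0,-0.5,0,-0.746,1],[0,0,0,-0.5,0,-0.746,1],[0,0,0,-0.5,0,-0.746,1],[0,0,0,-0.5,0,-0.746,1],[0,0,0,-0.5,0,-0.746,1]])

```text
time_s: 2.9
eef_pos: [0.5099, 0.1281, 0.2314]
eef_rot: [-0.57, 0.57, 0.419, -0.419]
wrist_force: [-0.2, 0.3, 0.4]
opening: 1.001
```

step_arm(commands=[[0,0.8,0,0,0.3,0,1],[0,0.8,0,0,0.3,0,1],[0,0.8,0,0,0.3,0,1],[0,0.8,0,0,0.3,0,1],[0,0.8,0,0,0.3,0,1],[0,0.8,0,0,0.3,0,1],[0,0.8,0,0,0.3,0,1],[0,0.8,0,0,0.2,0,1],[0,0.8,0,0,0,0,1],[0,0,0,0,0,0,1]])

```text
time_s: 3.9
eef_pos: [0.5091, 0.129, 0.1621]
eef_rot: [0.684, -0.684, -0.179, 0.18]
wrist_force: [0.6, -0.2, -0.7]
opening: 0.994
```

```bash
python3 - <<'E'
from h import *
st([.5093,.129,.080])
for n in ("side","top"):
    im,d=ctrl.camera(n); 
    u,v=proj(n,[.52,.09,.1]).astype(int); u=max(u,100);v=max(v,75)
    cv2.imwrite(f"pics/a_{n}.png",cv2.resize(im[v-75:v+75,u-100:u+100],(800,600),interpolation=cv2.INTER_CUBIC)); print(n,u-100,v-75)
E
```

```text
t 3.9 pos [0.5091 0.129  0.1621] jaw deg 29.41 yaxis [-0. -0. -1.] q6 -0.491 F [ 0.6  -0.21 -0.71] T [-0.032 -0.01   0.008] open 0.994
shift units [ 0.006  2.737 -0.003]
side 208 110
top 207 113
```

View pics/a_side.png

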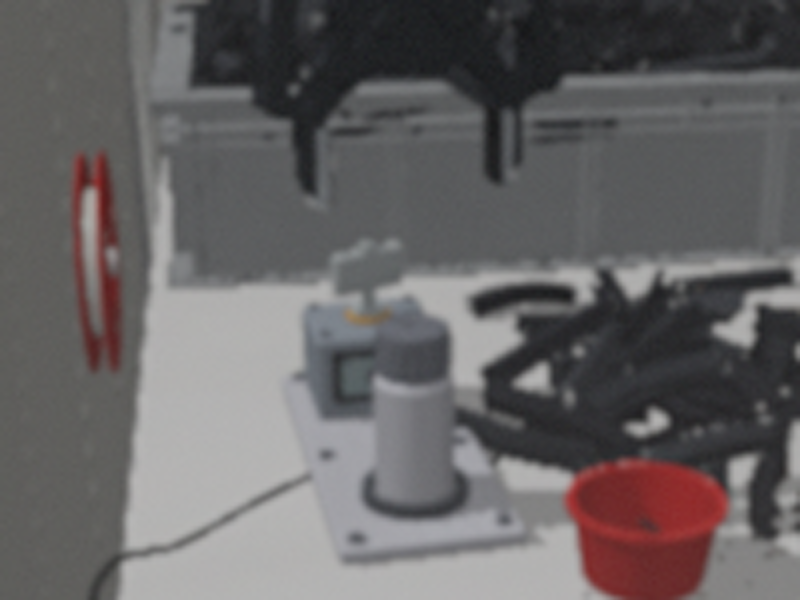

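View pics/a_top.png

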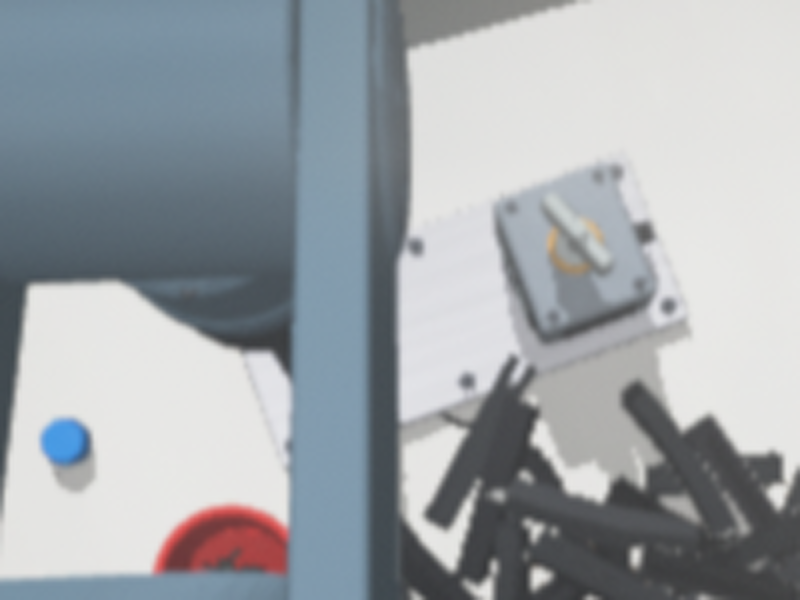

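step_arm(commands=[[0,0,0,0,0.5,0,1],[0,0,0,0,0.5,0,1],[0,0,0,0,0.5,0,1],[0,0,0,0,0.5,0,1],[0,0,0,0,0.5,0,1],[0,0,0,0,0.23,0,1],[0,0,0,0,0,0,0.6],[0,0,0,0,0,0,0.6]])

```text
time_s: 4.8
eef_pos: [0.5097, 0.1291, 0.081]
eef_rot: [-0.684, 0.684, 0.18, -0.18]
wrist_force: [-0.0, -0.2, 0.2]
opening: 0.692
```

step_arm(commands=[[0,0,0,0,0,0,0.4],[0,0,0,0,0,0,0.4],[0,0,0,0,0,0,0],[0,0,0,0,0,0,0],[0,0,0,0,0,0,0]])

```text
time_s: 5.3
eef_pos: [0.51, 0.129, 0.0816]
eef_rot: [-0.684, 0.684, 0.18, -0.179]
wrist_force: [-2.4, -1.2, 5.1]
opening: 0.429
```

```bash
python3 - <<'E'
from h import *
st()
im,d=ctrl.camera("side"); u,v=308,185
cv2.imwrite(f"pics/b.png",cv2.resize(im[v-75:v+75,u-100:u+100],(800,600),interpolation=cv2.INTER_CUBIC))
E
```

```text
t 5.3 pos [0.51   0.129  0.0816] jaw deg 29.46 yaxis [ 0.002 -0.    -1.   ] q6 -0.492 F [-2.38 -1.16  5.1 ] T [-0.131  0.386  0.022] open 0.429
```

View pics/b.png

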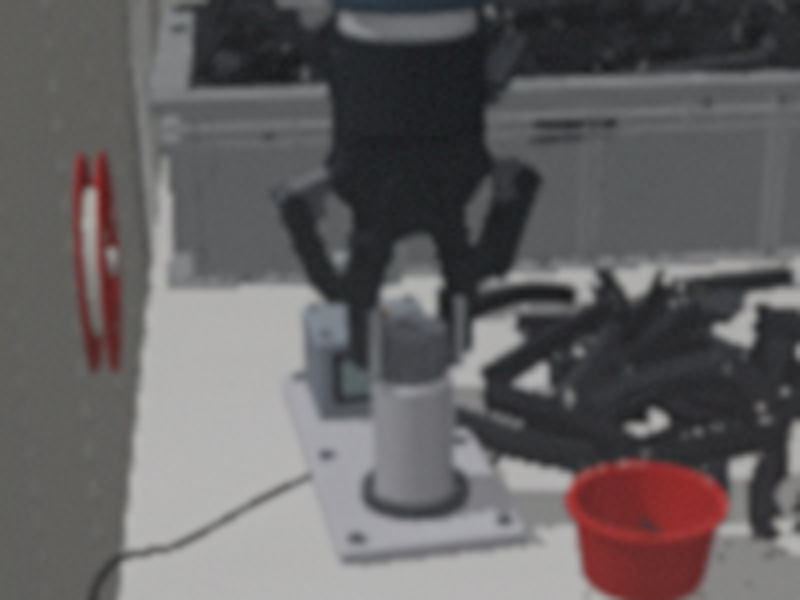

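step_arm(commands=[[0,0.5,0,0,0,0,0],[0,0.5,0,0,0,0,0],[0,0.5,0,0,0,0,0],[0,0.5,0,0,0,0,0],[0,0.5,0,0,0,0,0],[0,0.5,0,0,0,0,0],[0,0.5,0,0,0,0,0],[0,0.5,0,0,0,0,0],[0,0.5,0,0,0,0,0],[0,0.3,0,0,0,0,0]])

```text
time_s: 6.35
eef_pos: [0.5107, 0.1295, 0.0816]
eef_rot: [0.707, -0.707, -0.005, 0.002]
wrist_force: [2.1, 2.2, 2.4]
opening: 0.43
```

```bash
python3 -c "
from h import *
st()"
```

```text
t 6.35 pos [0.5107 0.1295 0.0816] jaw deg 0.55 yaxis [ 0.004  0.001 -1.   ] q6 0.012 F [2.09 2.21 2.45] T [ 0.393 -0.367  0.037] open 0.43
```

step_arm(commands=[[0,0,0,0,0,0,0],[0,0,0,0,0,0,0],[0,0,0,0,0,0,0.6],[0,0,0,0,0,0,0.8],[0,0,0,0,0,0,1],[0,0,0,0,0,0,1],[0,0,0,0,0,0,1],[0,0,0,0,0,0,1]])

```text
time_s: 7.15
eef_pos: [0.5091, 0.129, 0.0803]
eef_rot: [-0.707, 0.707, 0.004, -0.004]
wrist_force: [1.0, 0.8, -0.6]
opening: 1.003
```

step_arm(commands=[[0,0,0,0,-0.5,0,1],[0,0,0,0,-0.5,0,1],[0,0,0,0,-0.8,0,1],[0,0,0,0,-0.8,0,1],[0,0,0,0,-0.5,0,1],[0,0,0,0,0,0,1]])

```text
time_s: 7.75
eef_pos: [0.5109, 0.1291, 0.1759]
eef_rot: [0.707, -0.707, -0.006, 0.002]
wrist_force: [1.5, -0.7, -0.9]
opening: 1.0
```

```bash
python3 -c "
from h import *
st()"
```

```text
t 7.75 pos [0.5109 0.1291 0.1759] jaw deg 0.66 yaxis [ 0.005  0.    -1.   ] q6 0.011 F [ 1.5  -0.71 -0.89] T [0.008 0.025 0.005] open 1.0
```

step_arm(commands=[[0,0,0,-0.3,-0.3,-0.8,1],[0,0,0,-0.3,-0.3,-0.9,1],[0,0,0,-0.3,-0.3,-0.9,1],[0,0,0,-0.3,-0.3,-0.9,1],[0,0,0,-0.3,-0.3,-0.9,1],[0,0,0,-0.3,-0.3,-0.9,1],[0,0,0,-0.3,-0.3,-0.9,1],[0,0,0,-0.3,-0.3,-0.9,1],[0,0,0,-0.3,-0.3,-0.9,1],[0,0,0,-0.3,-0.3,-0.9,1]])

```text
time_s: 8.75
eef_pos: [0.4214, -0.1398, 0.2626]
eef_rot: [0.707, -0.707, -0.004, 0.004]
wrist_force: [0.4, -0.3, 0.3]
opening: 1.001
```

step_arm(commands=[[0,0.9,0,-0.3,0,-0.8,1],[0,0.9,0,0,0,0,1],[0,0.9,0,0,0,0,1],[0,0.9,0,0,0,0,1],[0,0.9,0,0,0,0,1],[0,0.9,0,0,0,0,1],[0,0.9,0,0,0,0,1],[0,0.9,0,0,0,0,1],[0,0.9,0,0,0,0,1],[0,0,0,0,0,0,1]])

```text
time_s: 9.75
eef_pos: [0.4131, -0.1628, 0.2622]
eef_rot: [0.646, -0.646, 0.288, -0.287]
wrist_force: [-0.7, -0.2, -0.5]
opening: 0.997
```

```bash
python3 - <<'E'
from h import *
st([.5535,.0075,.16])
ds=[];ims=[]
for i in range(5):
    im,d=ctrl.camera("top"); ds.append(d); ims.append(im.astype(float))
d=np.mean(ds,0); im=np.mean(ims,0); np.savez("top2.npz",im=im,d=d); P=cloud("top",d)
cv2.imwrite("pics/c_top.png",im)
b=im[150:225,265:385].clip(0,255).astype(np.uint8)
cv2.imwrite("pics/c_can.png",cv2.convertScaleAbs(cv2.resize(b,(800,500),interpolation=cv2.INTER_CUBIC),alpha=1.5,beta=-60))
m=(P[...,2]>.1)&(P[...,2]<.115)&(np.hypot(P[...,0]-.51,P[...,1]-.129)<.03)
if m.sum()>50:
    r=cv2.minAreaRect((P[m][:,:2]*1000).astype(np.float32)); print(r,P[m].mean(0)); c=np.array(r[0])/1000
    Q=P[m]; Q=Q[np.hypot(*(Q[:,:2]-c).T)<.017]; zz=Q[:,2]-np.median(Q[:,2])
    for a in range(-130,0,6):
        A=np.radians(a); e=np.array([np.cos(A),np.sin(A)]); n=np.array([-e[1],e[0]])
        s=(Q[:,:2]-c)@e; w=(Q[:,:2]-c)@n; k=(s>0)&(abs(w)<.002); print(a,round(zz[k].mean()*1000,2),end='; ')
E
```

```text
t 9.75 pos [ 0.4131 -0.1628  0.2622] jaw deg -48.0 yaxis [-0.001  0.001 -1.   ] q6 0.194 F [-0.66 -0.23 -0.54] T [-0.013 -0.013 -0.024] open 0.997
shift units [-1.081  3.405  7.277]
((510.3713073730469, 129.8343505859375), (36.39006805419922, 35.75652313232422), 44.383995056152344) [0.50977991 0.12980922 0.10513867]
-130 0.09; -124 0.16; -118 0.21; -112 0.57; -106 0.75; -100 0.97; -94 1.03; -88 1.64; -82 2.15; -76 2.67; -70 2.5; -64 2.06; -58 1.35; -52 1.0; -46 0.61; -40 0.39; -34 0.39; -28 0.45; -22 0.31; -16 0.32; -10 0.38; -4 0.13; [ WARN:0@6.929] global loadsave.cpp:1063 imwrite_ Unsupported depth image for selected encoder is fallbacked to CV_8U.
```

View pics/c_can.png

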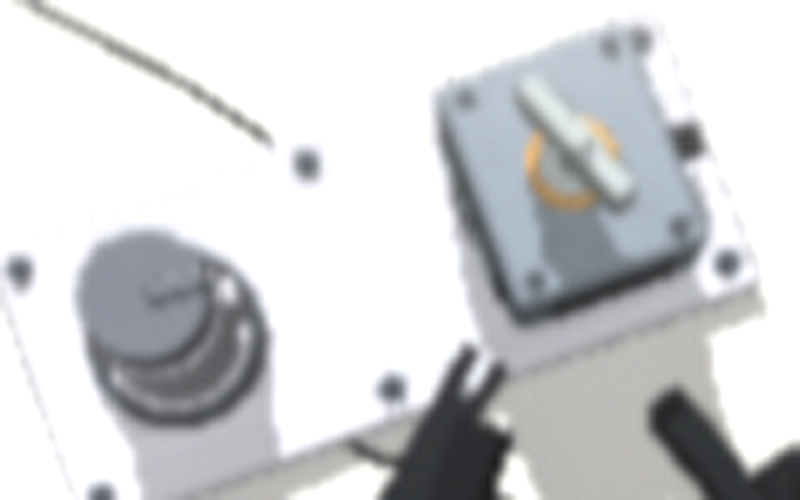

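View pics/c_top.png

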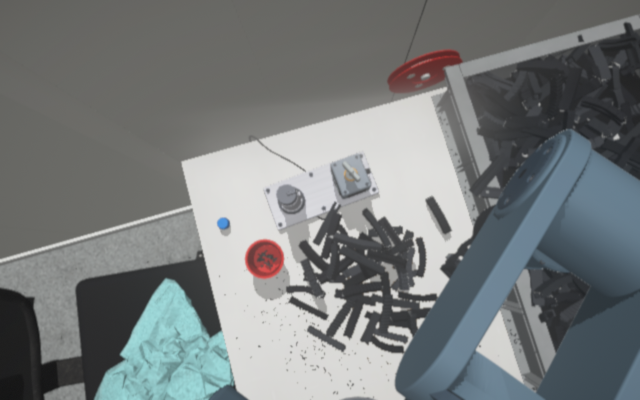

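```bash
python3 - <<'E'
from h import *
z=np.load("top2.npz"); im=z["im"].clip(0,255).astype(np.uint8)
c=np.array([.5097,.1295])
b=im[175:225,272:312]
base=cv2.convertScaleAbs(cv2.resize(b,(480,600),interpolation=cv2.INTER_CUBIC),alpha=1.3,beta=-60)
off=np.array([0,.5])
def draw(img,pts,col):
    p=np.array([(proj("top",x)+off-[272,175]+.5)*12 for x in pts]); cv2.polylines(img,[np.round(p*4).astype(np.int32)],True,col,1,cv2.LINE_AA,2)
th=np.linspace(0,2*np.pi,60,endpoint=False); outs=[base[80:,:400]]
for a in (-70,):
    g=base.copy()
    draw(g,[[c[0]+.019*np.cos(t),c[1]+.019*np.sin(t),.106] for t in th],(0,255,255))
    draw(g,[[c[0]+.028*np.cos(t),c[1]+.028*np.sin(t),.018] for t in th],(0,255,0))
    A=np.radians(a);e=np.array([np.cos(A),np.sin(A)]);n=np.array([-e[1],e[0]])
    for zz in (.025,.075): draw(g,[[*(c+s*e+w*n),zz] for s,w in((.0205,-.004),(.025,-.004),(.025,.004),(.0205,.004))],(0,0,255))
    draw(g,[[*(c+s*e+w*n),.109] for s,w in((0,-.0015),(.018,-.0015),(.018,.0015),(0,.0015))],(255,0,255))
    outs.append(g[80:,:400])
cv2.imwrite("pics/ov2.png",np.hstack(outs))
E
```

```text
(no output)
```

View pics/ov2.png

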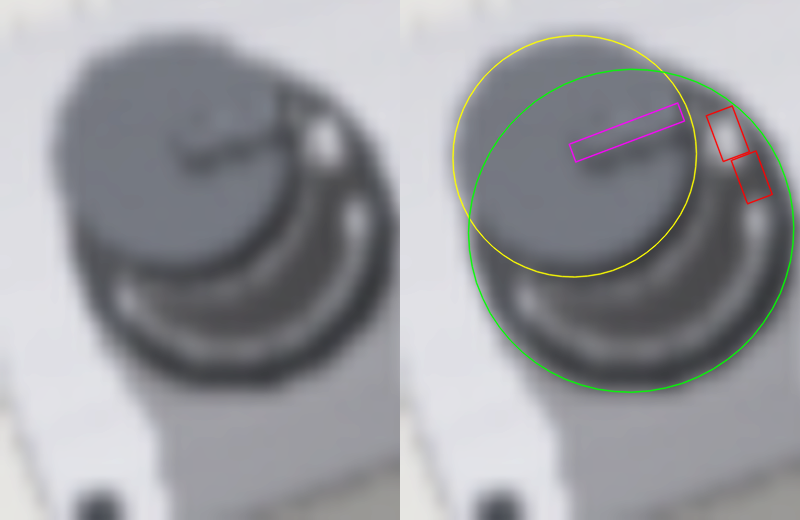

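```bash
python3 - <<'E'
from h import *
z=np.load("top2.npz"); P=cloud("top",z["d"])
w=(P[...,2]>.1)&(P[...,2]<.11)&(abs(P[...,0]-.553)<.03)&(abs(P[...,1]-.007)<.03)
q=P[w][:,:2]; r=cv2.minAreaRect((q*1000).astype(np.float32)); print(r)
V=np.linalg.svd(q-q.mean(0),full_matrices=False)[2]; print("wing",np.degrees(np.arctan2(V[0,1],V[0,0]))%180,q.mean(0))
b=(P[...,2]>.058)&(P[...,2]<.066)&(abs(P[...,0]-.553)<.06)&(abs(P[...,1]-.007)<.05)
print(cv2.minAreaRect((P[b][:,:2]*1000).astype(np.float32)))
st([.553,.0072,.2622])
E
```

```text
((553.603271484375, 6.943593978881836), (45.819313049316406, 8.491593360900879), 39.28986740112305)
wing 39.648915035518684 [0.55347735 0.00723251]
((553.8117065429688, 6.878635406494141), (71.35982513427734, 61.511104583740234), 20.069599151611328)
t 10.0 pos [ 0.4135 -0.163   0.2631] jaw deg -47.87 yaxis [-0.  0. -1.] q6 0.192 F [-0.19  0.45  0.37] T [ 0.01  -0.048 -0.001] open 0.999
shift units [-1.087  0.029  7.255]
```

step_arm(commands=[[0,0,0,-0.11,0,0.725,1],[0,0,0,-0.11,0,0.725,1],[0,0,0,-0.11,0,0.725,1],[0,0,0,-0.11,0,0.725,1],[0,0,0,-0.11,0,0.725,0.6],[0,0,0,-0.11,0,0.725,0.6],[0,0,0,-0.11,0,0.725,0.6],[0,0,0,-0.11,0,0.725,0.6],[0,0,0,-0.11,0,0.725,0.6],[0,0,0,-0.11,0,0.725,0.6]])

```text
time_s: 11.0
eef_pos: [0.5535, 0.0079, 0.2632]
eef_rot: [-0.646, 0.646, -0.287, 0.287]
wrist_force: [-0.6, -0.1, -0.1]
opening: 0.6
```

step_arm(commands=[[0,0.42,0,0,0.6,0,0.6],[0,0,0,0,0.6,0,0.6],[0,0,0,0,0.6,0,0.6],[0,0,0,0,0.6,0,0.6],[0,0,0,0,0.6,0,0.6],[0,0,0,0,0,0,0.6],[0,0,0,0,0,0,0.6]])

```text
time_s: 11.7
eef_pos: [0.5529, 0.0071, 0.1734]
eef_rot: [-0.64, 0.64, -0.302, 0.301]
wrist_force: [0.1, -0.3, -0.6]
opening: 0.602
```

```bash
python3 - <<'E'
from h import *
st([.553,.0072,.072])
im,d=ctrl.camera("side"); u,v=308,175
cv2.imwrite(f"pics/d.png",cv2.resize(im[v-75:v+75,u-100:u+100],(800,600),interpolation=cv2.INTER_CUBIC))
E
```

```text
t 11.7 pos [0.5529 0.0071 0.1734] jaw deg -50.44 yaxis [-0.001  0.    -1.   ] q6 0.679 F [ 0.09 -0.26 -0.64] T [-0.027  0.004  0.022] open 0.602
shift units [2.000e-03 3.381e+00 5.000e-03]
```

View pics/d.png

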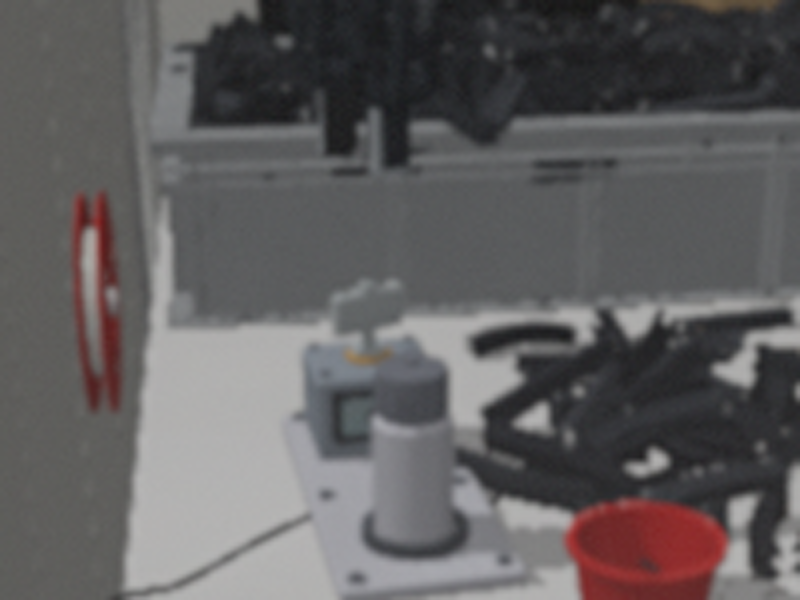

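Fingers hang right above the wings. Descend and grip.

step_arm(commands=[[0,0,0,0,0.5,0,0.6],[0,0,0,0,0.5,0,0.6],[0,0,0,0,0.5,0,0.6],[0,0,0,0,0.5,0,0.6],[0,0,0,0,0.5,0,0.6],[0,0,0,0,0.4,0,0.6],[0,0,0,0,0.4,0,0.6],[0,0,0,0,0.02,0,0.4]])

```text
time_s: 12.55
eef_pos: [0.5516, 0.0073, 0.0717]
eef_rot: [-0.639, 0.64, -0.303, 0.3]
wrist_force: [-0.0, 0.6, -0.2]
opening: 0.446
```

step_arm(commands=[[0,0,0,0,0,0,0.25],[0,0,0,0,0,0,0.2],[0,0,0,0,0,0,0],[0,0,0,0,0,0,0],[0,0,0,0,0,0,0],[0,0,0,0,0,0,0],[0,0,0,0,0,0,0]])

```text
time_s: 13.25
eef_pos: [0.5537, 0.0069, 0.0747]
eef_rot: [0.64, -0.64, 0.301, -0.302]
wrist_force: [-0.6, -1.2, 5.1]
opening: 0.097
```

```bash
python3 -c "
from h import *
st([.553,.0072,.072])"
```

```text
t 13.25 pos [0.5537 0.0069 0.0747] jaw deg -50.47 yaxis [ 0.002 -0.    -1.   ] q6 0.679 F [-0.61 -1.18  5.11] T [-0.135  0.046  0.029] open 0.097
shift units [-0.024  0.09  -0.012]
```

step_arm(commands=[[0,0.5,0,0,0,0,0],[0,0.6,0,0,0,0,0],[0,0.6,0,0,0,0,0],[0,0.6,0,0,0,0,0],[0,0.6,0,0,0,0,0],[0,0.6,0,0,0,0,0],[0,0.6,0,0,0,0,0],[0,0.6,0,0,0,0,0],[0,0.6,0,0,0,0,0],[0,0.2,0,0,0,0,0]])

```text
time_s: 14.25
eef_pos: [0.5541, 0.0062, 0.0747]
eef_rot: [0.528, -0.527, 0.47, -0.472]
wrist_force: [1.0, -4.7, 5.6]
opening: 0.092
```

```bash
python3 -c "
from h import *
st()"
```

```text
t 14.25 pos [0.5541 0.0062 0.0747] jaw deg -83.55 yaxis [ 0.002 -0.001 -1.   ] q6 1.256 F [ 0.97 -4.68  5.57] T [-0.669 -0.194  0.038] open 0.092
```

step_arm(commands=[[0,0.5,0,0,0,0,0],[0,0.5,0,0,0,0,0],[0,0.5,0,0,0,0,0],[0,0.5,0,0,0,0,0],[0,0.5,0,0,0,0,0],[0,0.5,0,0,0,0,0],[0,0.5,0,0,0,0,0],[0,0.5,0,0,0,0,0],[0,0,0,0,0,0,0]])

```text
time_s: 15.15
eef_pos: [0.554, 0.0057, 0.0747]
eef_rot: [-0.418, 0.418, -0.569, 0.571]
wrist_force: [0.7, -6.6, 6.3]
opening: 0.095
```

```bash
python3 -c "
from h import *
st()"
```

```text
t 15.15 pos [0.554  0.0057 0.0747] jaw deg -107.51 yaxis [ 0.002 -0.002 -1.   ] q6 1.674 F [ 0.7  -6.59  6.29] T [-1.009 -0.02  -0.048] open 0.095
```

step_arm(commands=[[0,0.4,0,0,0,0,0],[0,0.4,0,0,0,0,0],[0,0.2,0,0,0,0,0],[0,0,0,0,0,0,0]])

```text
time_s: 15.55
eef_pos: [0.554, 0.0056, 0.0748]
eef_rot: [-0.388, 0.388, -0.59, 0.592]
wrist_force: [0.4, -7.6, 5.4]
opening: 0.093
```

```bash
python3 -c "
from h import *
st()"
```

```text
t 15.55 pos [0.554  0.0056 0.0748] jaw deg -113.46 yaxis [ 0.002 -0.002 -1.   ] q6 1.778 F [ 0.45 -7.64  5.41] T [-1.113 -0.015 -0.034] open 0.093
```

step_arm(commands=[[0,0.3,0,0,0,0,0],[0,0,0,0,0,0,0]])

```text
time_s: 15.75
eef_pos: [0.554, 0.0055, 0.0747]
eef_rot: [-0.379, 0.378, -0.596, 0.598]
wrist_force: [0.2, -7.4, 6.0]
opening: 0.095
```

```bash
python3 -c "
from h import *
st()"
```

```text
t 15.75 pos [0.554  0.0055 0.0747] jaw deg -115.27 yaxis [ 0.002 -0.003 -1.   ] q6 1.81 F [ 0.21 -7.39  6.01] T [-1.117  0.02  -0.032] open 0.095
```

step_arm(commands=[[0,0.3,0,0,0,0,0],[0,0,0,0,0,0,0]])

```text
time_s: 15.95
eef_pos: [0.554, 0.0055, 0.0748]
eef_rot: [-0.37, 0.37, -0.602, 0.604]
wrist_force: [0.1, -7.4, 5.5]
opening: 0.091
```

```bash
python3 -c "
from h import *
st()"
```

```text
t 15.95 pos [0.554  0.0055 0.0748] jaw deg -116.97 yaxis [ 0.002 -0.003 -1.   ] q6 1.84 F [ 0.07 -7.41  5.51] T [-1.093 -0.045  0.759] open 0.091
```

step_arm(commands=[[0,0.4,0,0,0,0,0],[0,0,0,0,0,0,0]])

```text
time_s: 16.15
eef_pos: [0.554, 0.0055, 0.0748]
eef_rot: [-0.357, 0.357, -0.609, 0.612]
wrist_force: [0.7, -7.2, 5.8]
opening: 0.093
```

```bash
python3 -c "
from h import *
st()"
```

```text
t 16.15 pos [0.554  0.0055 0.0748] jaw deg -119.3 yaxis [ 0.002 -0.004 -1.   ] q6 1.881 F [ 0.68 -7.21  5.79] T [-1.121 -0.079  1.418] open 0.093
```

step_arm(commands=[[0,0,0,0,0,0,0],[0,-0.4,0,0,0,0,0],[0,-0.6,0,0,0,0,0],[0,-0.6,0,0,0,0,0],[0,-0.6,0,0,0,0,0],[0,-0.6,0,0,0,0,0],[0,-0.6,0,0,0,0,0],[0,-0.6,0,0,0,0,0],[0,-0.6,0,0,0,0,0],[0,-0.6,0,0,0,0,0]])

```text
time_s: 17.15
eef_pos: [0.5541, 0.0061, 0.0747]
eef_rot: [0.508, -0.508, 0.491, -0.493]
wrist_force: [1.5, -5.4, 6.5]
opening: 0.097
```

```bash
python3 -c "
from h import *
st()"
```

```text
t 17.15 pos [0.5541 0.0061 0.0747] jaw deg -88.09 yaxis [ 0.002 -0.002 -1.   ] q6 1.335 F [ 1.5  -5.44  6.45] T [-0.677 -0.097 -0.066] open 0.097
```

step_arm(commands=[[0,-0.6,0,0,0,0,0],[0,-0.6,0,0,0,0,0],[0,-0.6,0,0,0,0,0],[0,-0.6,0,0,0,0,0],[0,-0.6,0,0,0,0,0],[0,-0.6,0,0,0,0,0],[0,-0.6,0,0,0,0,0],[0,-0.6,0,0,0,0,0],[0,-0.6,0,0,0,0,0],[0,-0.6,0,0,0,0,0]])

```text
time_s: 18.15
eef_pos: [0.5538, 0.0068, 0.0747]
eef_rot: [0.635, -0.635, 0.31, -0.311]
wrist_force: [-0.1, -1.4, 7.3]
opening: 0.098
```

step_arm(commands=[[0,-0.6,0,0,0,0,0],[0,-0.6,0,0,0,0,0],[0,-0.6,0,0,0,0,0],[0,-0.5,0,0,0,0,0],[0,-0.2,0,0,0,0,0],[0,-0.1,0,0,0,0,0],[0,-0.1,0,0,0,0,0],[0,0,0,0,0,0,0],[0,0,0,0,0,0,0],[0,0,0,0,0,0,0]])

```text
time_s: 19.15
eef_pos: [0.5535, 0.0071, 0.0747]
eef_rot: [0.673, -0.672, 0.218, -0.219]
wrist_force: [-1.0, -0.4, 8.1]
opening: 0.095
```

```bash
python3 - <<'E'
from h import *
st()
for n in ("side","top"):
    im,d=ctrl.camera(n); u,v=(308,190) if n=="side" else (322,190)
    cv2.imwrite(f"pics/e_{n}.png",cv2.resize(im[v-75:v+75,u-100:u+100],(800,600),interpolation=cv2.INTER_CUBIC))
E
```

```text
t 19.15 pos [0.5535 0.0071 0.0747] jaw deg -36.01 yaxis [ 0.001 -0.    -1.   ] q6 0.427 F [-1.03 -0.42  8.08] T [-0.111  0.187  0.049] open 0.095
```

View pics/e_side.png

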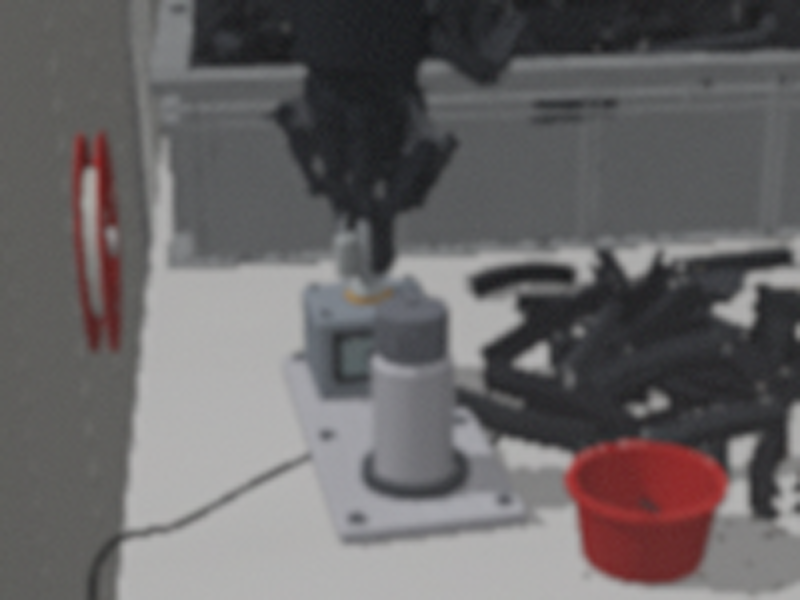

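View pics/e_top.png

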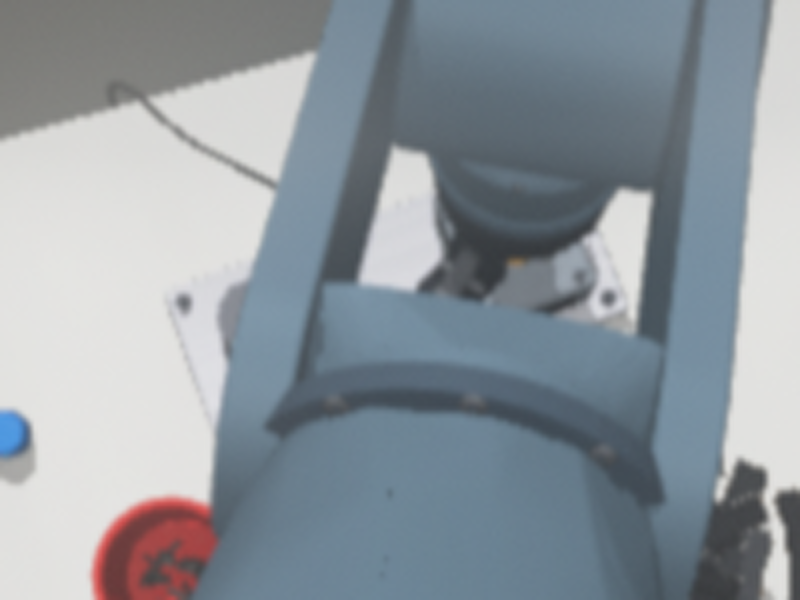

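step_arm(commands=[[0,-0.4,0,0,0,0,0],[0,-0.4,0,0,0,0,0],[0,-0.3,0,0,0,0,0],[0,-0.2,0,0,0,0,0],[0,-0.1,0,0,0,0,0],[0,0,0,0,0,0,0],[0,0,0,0,0,0,0],[0,0,0,0,0,0,0],[0,0,0,0,0,0,0],[0,0,0,0,0,0,0]])

```text
time_s: 20.25
eef_pos: [0.5533, 0.0072, 0.0747]
eef_rot: [0.687, -0.687, 0.168, -0.169]
wrist_force: [-1.8, -1.6, 8.8]
opening: 0.098
```

```bash
python3 - <<'E'
from h import *
st(); print(np.abs(ctrl.get_obs()["dq"]).max())
im,d=ctrl.camera("side"); u,v=308,170
cv2.imwrite(f"pics/f.png",cv2.resize(im[v-45:v+75,u-80:u+80],(800,600),interpolation=cv2.INTER_CUBIC))
for th in ("clip_tub","cap","canister"):
    print(th,[(round(x["p"],2),c2w("side",x["point"]).round(3)) for x in ctrl.boxes_of(th,"side")[:2]])
E
```

```text
t 20.25 pos [0.5533 0.0072 0.0747] jaw deg -27.61 yaxis [ 0.001 -0.    -1.   ] q6 0.28 F [-1.82 -1.61  8.77] T [-0.021  0.267  0.067] open 0.098
0.0026386937327019496
clip_tub [(0.98, array([0.397, 0.195, 0.024]))]
cap [(0.7, array([0.462, 0.275, 0.01 ])), (0.27, array([0.504, 0.146, 0.067]))]
canister [(0.7, array([0.505, 0.142, 0.066]))]
```

View pics/f.png

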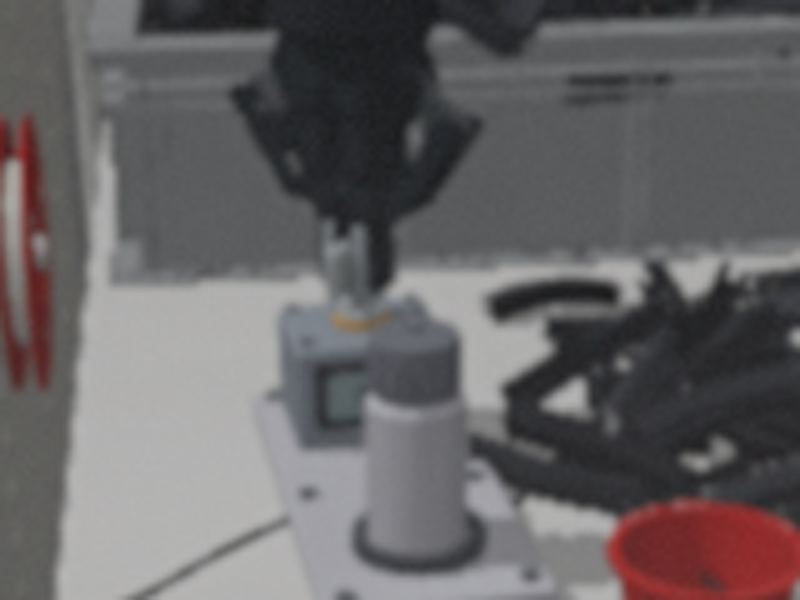

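```bash
python3 -c "
from bench import ctrl
print(ctrl.hand_in())"
```

```text
the job is handed in; nothing more can be done
None
```

I turned the canister to face the reader, let go of it, seated the thumbscrew, backed it off a quarter turn and handed the job in at about 20 s of the 51 s. The gripper is still holding the screw.

- **Canister:** I turned it about 29° clockwise by the lid. Seen from above afterwards, the rib and ridge point within about 2–4° of the reader window (limit 11.5°). The lid centre had moved by about 1 mm, and it stands upright in the nest.
- **Thumbscrew:** It met the hard stop after about 65.5° clockwise. The measured torque rose from near zero to 0.76, then 1.4 N m as I pressed on. Past the stop the fingers slipped on the bar or flexed by a few degrees.
- **Back-off:** I turned it back about 88–92° from the stop. My first back-off was about 8° short because I added up the steps wrongly, so I turned it the rest of the way. At the end it was at rest, with the gripper reading 0.098 open (about 8 mm on the 9 mm bar). The screw joint can't be read directly; I estimate about 1.43 rad.
- **Bystanders:** The tub and the cap were within measuring error of where they started. I did not measure the trim piece again after the start, but the arm never came near it.
- **One disagreement:** The canister's starting offset measured about 0.45–0.5 rad, slightly under the stated 0.6–1.5 rad. I relied on the check picture taken after the turn.

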